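# Pack the daylight of a tablet press with spacer plates

## Robot

A 6-joint arm with a two-finger parallel gripper is mounted at the origin on the work surface. World frame = base frame: x ahead of the robot, y to its left, z up, the work surface at z = 0. Lengths are in mm, angles in rad, forces in N, time in s.
With the tool pointing down it reaches from about 425 to 1125 mm from the base axis. Payload 14.9 kg.
Tool frame: the origin (TCP) lies at the very end of the fingers, on their centre line; the grasp point (between the pads) lies bot.grip_point_offset behind it (bot.grip_point_offset is the distance from the TCP to the grasp point, in mm); z points along the fingers, y is the line along which they close (so a half turn about z gives the same grasp; the last joint's range is limited). The gripper opens to 91 mm and grips with 3 to 60 N. Pads are 32 mm wide; open, the fingers measure 118 mm over their backs; the gripper's body (76 mm by 178 mm) begins 60 mm behind the grasp point.
Start: joints at [-1.343, 0.379, 1.734, -0, 1.028, -0.033], TCP at [180.492, -676.343, 213.932] pointing down, gripper open.
Joint ranges: [-2.77, 2.77], [-0.74, 2.19], [0, 2.66], [-1.06, 4.2], [0.31, 2.87], [-3.08, 3.08]. Speed limits (rad/s): [1.89, 1.89, 2.39, 3.14, 3.14, 3.14].

## Interface

Orientations are given as a unit quaternion [w, x, y, z].
In Python, from plant import bot, claw, solver, sensors, vision, hand_in gives the robot as it stands. Calls block until the motion is done:
- bot.move_pose(position, orientation): joint-space move of the TCP to a pose.
- bot.line_to(position, vel=150, frame=None, force_limit=None): straight line of the TCP; frame=None keeps the orientation; vel is the mean speed in mm/s. With force_limit (N) it stops when the force on the tool has changed by that much, and returns True; else False.
- bot.set_joints(angles): joint-space move.
- claw.command_gripper(opening, newtons=None): opening from 0.0 (shut) to 1.0 (fully open); newtons is the grip in N (None keeps the last); returns when the fingers have stopped.
- bot.hold(seconds).
- solver.ik(position, orientation): joint angles nearest the present ones, or None.
- sensors.get_state(): the state.
- vision.camera(name): name is "scene" or "side" or "wrist"; returns a dict with "pixels" (400x640x3 uint8, blue, green, red), "z_map" (400x640 float32, mm along the optical axis (not along the pixel's ray), 0 where there is no reading), "vfov" (degrees; the focal length in pixels is half the picture's height over the tangent of half this angle, whatever the lens; pixels are square), "cx", "cy" (the principal point, pixels), "pose" (4x4, takes a point from camera to world coordinates). Camera axes: x right, y up, looking along -z (the intrinsics and any distortion apply to the point x, -y, -z); pixel columns grow to the right and rows downward; lengths in mm; the calibration is good to about 2 mm. A picture is of the moment at which its call begins.
A pose or a line that the arm cannot do raises bot.Unreachable and nothing moves.
- hand_in(): hands the job in; it is judged then, once.
The state is a dict: "t": time; "joint_pos": joint angles; "joint_velocities": joint speeds; "tau": joint torques, N m; "tool_pos": TCP position; "tcp_rot": TCP orientation; "contact_force": force on the tool from outside, world axes, zero at the start; "moment": the same for the moment, N m; "gripper_width": opening from 0.0 (shut) to 1.0 (fully open); "gripper_force": force on a finger pad.
Only numpy, scipy, OpenCV 4.12 (cv2) and the standard library are available. Lean on these libraries where they do the work, as an engineer would, in place of code of your own. Each camera call takes 0.05 s, during which the arm holds its last target. There are 200 camera calls.

## Task

Take up the daylight between the die and the sprung brass foot of the lever press: carry spacer plates from the blue rack one at a time and slide each in level under the foot, square on the one below and up to the two brass stop pins, until the foot sits snug, that is at the first plate that drags and pushes the foot up a little; add no more and leave the spare plates lying in the rack. Once it is snug and you have let go, push the lever fully down and leave it down. Do not disturb the tub, the amber jar or the spatula.

Things in the scene. Friction and masses are not known exactly. Their poses are not given: they have to be found in the camera images.
- press: White two-column lever press, fixed. Origin: on the bench under the press axis. Axes: x away from the robot (plates are slid in along it), y left, z up. Base plate 140 (x) x 230 (y) x 25 mm; two steel columns, 20 mm thick, at y = +-88 mm, x = 0; open in front and behind. Between them stand only the die and, above it, the foot.
- die_top (a point): Centre of the flat steel top (66 x 70 mm) of the die, on the press axis, 70 mm above the bench; axes as press. Behind it two brass stop pins, 8 mm thick and 28 mm higher than the die top, at x = 33.5, y = +-20 mm: a plate head pushed home against them has its centre at x = 1.5 mm.
- foot_face (a point): Centre of the flat underside (28 mm across) of the round brass foot. At first it hangs 8 to 23 mm above the die top, different each time: 2 or 3 plates are needed. Rim 58 mm across, bevelled: the underside rises 9 mm over the outer 15 mm, so a plate pushed against it lifts it. It is sprung: about 4 N to start it, 0.45 N more per mm. Polished, slippery.
- head: White crosshead on the columns, fixed. Origin: where the foot's underside hangs with the lever fully up; axes as press. Crosshead 46 (x) x 216 (y) mm, from 50 to 86 mm above the origin; a steel bush below it from 38 mm; on it a housing 50 x 64 mm up to 152 mm.
- foot (a joint): How far the foot is pushed up against its spring, relative to the ram, in m: 0 hanging free, 0.0185 end of travel. With the lever up, 0 is still loose; from a fraction of a mm to about 8 mm, with plates bearing on it, is snug.
- lever (a joint): Angle of the press lever in rad: 0 fully up (starts at 0 to 0.06), 0.6 fully down, at its stop. Stays where it is left; takes 2 to 4 N at the ball. Going down fully it drives ram and foot 8 mm down.
- lever_ball (a point): Centre of the black ball (34 mm) on the lever's end; push it down from above. The lever swings in a plane across the press: pivot axis along x, 125 mm above the origin of head, y = 0; ball 175 mm from the pivot towards +y, at x = 36 mm. Lever at 0: it rises 0.5 rad above level; at 0.6: 0.1 rad below level.
- rack: Blue rack, fixed, 66 (x) x 262 (y) x 30 mm, origin under its centre. Four bays 64 mm apart along y, one plate in each, parted by ribs 5 mm high, with a 6 mm rib at the far side: lift a plate clear before carrying it away.
- plate1_mid (a point): Centre, half-way up, of the 56 x 56 x 8 mm head of an aluminium spacer plate, about 85 g (all alike). Its tail, 16 mm wide, 4 mm thick, flush with the head's top, runs along the plate's -x to 109 mm from the centre: grip it across its width about 90 mm out, with the fingertips no more than 3 mm below it, as stacked tails are only 4 mm apart. At first the tail hangs free off the rack's near edge.
- plate2_mid (a point): Centre, half-way up, of the 56 x 56 x 8 mm head of an aluminium spacer plate, about 85 g (all alike). Its tail, 16 mm wide, 4 mm thick, flush with the head's top, runs along the plate's -x to 109 mm from the centre: grip it across its width about 90 mm out, with the fingertips no more than 3 mm below it, as stacked tails are only 4 mm apart. At first the tail hangs free off the rack's near edge.
- plate3_mid (a point): Centre, half-way up, of the 56 x 56 x 8 mm head of an aluminium spacer plate, about 85 g (all alike). Its tail, 16 mm wide, 4 mm thick, flush with the head's top, runs along the plate's -x to 109 mm from the centre: grip it across its width about 90 mm out, with the fingertips no more than 3 mm below it, as stacked tails are only 4 mm apart. At first the tail hangs free off the rack's near edge.
- plate4_mid (a point): Centre, half-way up, of the 56 x 56 x 8 mm head of an aluminium spacer plate, about 85 g (all alike). Its tail, 16 mm wide, 4 mm thick, flush with the head's top, runs along the plate's -x to 109 mm from the centre: grip it across its width about 90 mm out, with the fingertips no more than 3 mm below it, as stacked tails are only 4 mm apart. At first the tail hangs free off the rack's near edge.
- tub_mid (a point): Middle of a white lidded tub, 110 mm across, 105 mm high: leave alone.
- amber_jar_mid (a point): Middle of an amber jar with a black cap, 52 mm across, 70 mm high: leave alone.
- spatula: A steel spatula, 200 mm long, lying on the bench: leave alone.
Mind the look-alikes: they are no part of the job. What is shaped like the part that bears plate4_mid but green, red or turquoise is not meant.

How it is judged:
By the outcome, as a careful person would: the job done as asked, in the order asked, and still so for the second after the job is handed in, with the robot touching nothing.
It also fails if it takes over 72 s, if anything falls off the work surface, if the arm or the gripper's body presses on something with over 40 N, if the wrist force passes 120 N, or if a joint passes its speed limit or range.

## Working session

There is one attempt and no reset: what is moved stays moved. The work goes in short steps, each a Python script; the robot and the scene stay as the last script left them, time stands still between calls to the robot, and variables do not carry over. Pictures are saved under pics/ and viewed, at most 11 in all, crops included, and the job is handed in when it is done.

```bash
ls; mkdir -p pics; cat > h.py <<'E'
import numpy as np, cv2, pickle
from plant import bot, claw, solver, sensors, vision, hand_in
def snap(n,tag):
    c=vision.camera(n); cv2.imwrite(f'pics/{tag}.png',c['pixels']); pickle.dump(c,open(f'{tag}.pkl','wb')); return c
def cloud(c):
    h,w=c['z_map'].shape; f=h/2/np.tan(np.radians(c['vfov'])/2)
    v,u=np.mgrid[:h,:w]; z=c['z_map']
    P=np.stack([(u-c['cx'])/f*z,-(v-c['cy'])/f*z,-z],-1)
    W=P@c['pose'][:3,:3].T+c['pose'][:3,3]; W[z==0]=np.nan
    return W
E
python3 - <<'E'
from h import *
for n in('scene','side'):
    c=snap(n,n); print(n,{k:v for k,v in c.items() if k not in('pixels','z_map')})
s=sensors.get_state();print(s);print(bot.grip_point_offset)
a=cv2.imread('pics/scene.png');b=cv2.imread('pics/side.png')
E
```

```text
pics
scene {'vfov': 47.3058970326891, 'cx': 314.5297984690511, 'cy': 200.71717328688325, 'pose': array([[ 3.69248345e-01, -6.29584435e-01,  6.83578158e-01,
         1.54921971e+03],
       [ 9.29090978e-01,  2.66794547e-01, -2.56145708e-01,
        -5.07360601e+02],
       [-2.11095741e-02,  7.29687679e-01,  6.83454664e-01,
         1.22141606e+03],
       [ 0.00000000e+00,  0.00000000e+00,  0.00000000e+00,
         1.00000000e+00]])}
side {'vfov': 42.435135698503764, 'cx': 319.34005817575974, 'cy': 199.50143412730304, 'pose': array([[ 7.70281029e-01,  3.55217136e-01, -5.29611105e-01,
        -3.38512211e+02],
       [-6.37699926e-01,  4.25888071e-01, -6.41839665e-01,
        -1.19066360e+03],
       [-2.43739502e-03,  8.32129880e-01,  5.54575443e-01,
         1.11879485e+03],
       [ 0.00000000e+00,  0.00000000e+00,  0.00000000e+00,
         1.00000000e+00]])}
{'t': 0.1, 'joint_pos': array([-1.34331562e+00,  3.79333744e-01,  1.73467566e+00, -1.91163926e-05,
        1.02852327e+00, -3.33022201e-02]), 'joint_velocities': array([-5.36106607e-04, -8.32900521e-04, -1.95006731e-03,  3.91516647e-04,
        3.03760882e-05, -1.22971825e-03]), 'tau': array([ 1.93295418e-04, -7.65038896e+01, -4.35292733e+01,  6.52316096e-02,
        3.98240983e-02, -1.57281573e-05]), 'tool_pos': array([ 180.39982934, -676.01146165,  213.39263912]), 'tcp_rot': array([-4.67003230e-04,  9.91510320e-01,  1.30027171e-01, -5.37073595e-05]), 'contact_force': array([ 1.14590715, -0.11890698, -0.07049234]), 'moment': array([ 0.04151862, -0.00386853, -0.03475306]), 'gripper_force': 0.0, 'gripper_width': 0.9998357769450127}
18.8
```

View pics/scene.png

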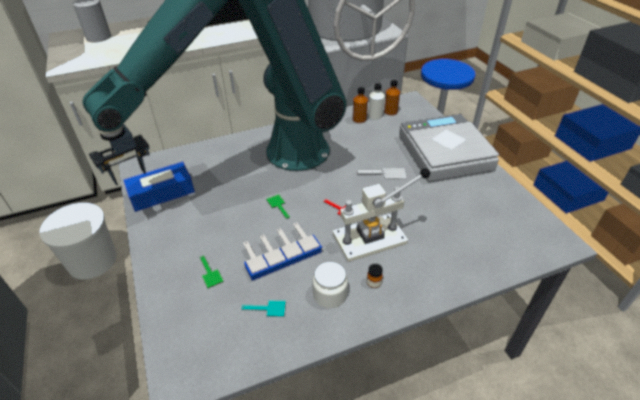

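View pics/side.png

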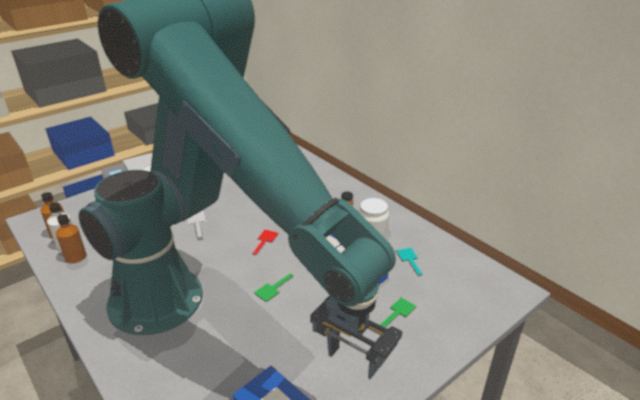

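The scene picture shows the blue rack with four pale plates (250–315, 240–262), and the press at (370,230) with its ball at (425,173). The tub is at (330,285), the jar at (375,275) and the spatula at (383,173). Look-alikes to avoid are the green plates (278,204) and (210,272), the red one (335,206), the turquoise one (270,309), and the blue box (158,186), which is not the rack. The side view is blocked by the arm.

```bash
python3 - <<'E'
from h import *
c=pickle.load(open('scene.pkl','rb'));W=cloud(c);I=c['pixels'].astype(int)
print('px',{p:W[p[1],p[0]].round() for p in [(425,173),(330,270),(375,268),(383,173),(250,260),(283,255),(372,190),(335,206),(278,204)]})
b,g,r=I[...,0],I[...,1],I[...,2]
m=(b>r+60)&(b>g+30)&(W[...,2]>5)&(W[...,2]<45)
v,u=np.mgrid[:400,:640]; m&=(u>230)&(u<335)&(v>220)&(v<285)
P=W[m]; print(m.sum(),np.percentile(P[:,2],[5,50,95]))
mm=(u>235)&(u<330)&(v>215)&(v<285)&(W[...,2]>20)&(W[...,2]<50)
P=W[mm]; print('rack+plates',cv2.minAreaRect(P[:,:2].astype(np.float32)))
mm=m&(W[...,2]>22);print('rack',cv2.minAreaRect(W[mm][:,:2].astype(np.float32)))
wh=(b>150)&(g>150)&(r>150)&(u>325)&(u<412)&(v>180)&(v<265)
q=wh&(abs(W[...,2]-25)<5);print('base',q.sum(),cv2.minAreaRect(W[q][:,:2].astype(np.float32)),np.median(W[q][:,2]))
q=wh&(W[...,2]>140);print('upper',q.sum(),np.percentile(W[q][:,2],[5,25,50,75,95,99]))
for s,t,n,k in((225,340,'rack',0),(320,435,'press',1)):
    pass
a=c['pixels']
A=cv2.resize(a[215:285,230:340],(780,496),interpolation=3);cv2.imwrite('pics/crop1.png',A)
A=cv2.resize(a[160:270,320,None] if 0 else a[155:265,325:440],(600,574),interpolation=3);cv2.imwrite('pics/crop2.png',A)
E
```

```text
px {(425, 173): array([642., 206., 297.]), (330, 270): array([ 741., -160.,  106.]), (375, 268): array([762., -14.,  68.]), (383, 173): array([288., 272.,   6.]), (250, 260): array([ 550., -369.,   37.]), (283, 255): array([ 572., -260.,   37.]), (372, 190): array([593.,  49., 240.]), (335, 206): array([393.,   9.,   8.]), (278, 204): array([ 296., -189.,    6.])}
517 [10.54742765 29.70688445 39.87888476]
rack+plates ((527.0877685546875, -262.0760192871094), (153.171875, 262.8940734863281), 5.787412166595459)
rack ((572.3793334960938, -257.84979248046875), (66.03865051269531, 261.8363952636719), 4.53501033782959)
base 967 ((592.0615234375, 54.44660949707031), (229.70008850097656, 144.47230529785156), 89.25946807861328) 25.822956269349106
upper 772 [167.63422455 172.56912882 218.50030848 237.217698   254.168654
 265.42746969]
```

View pics/crop1.png

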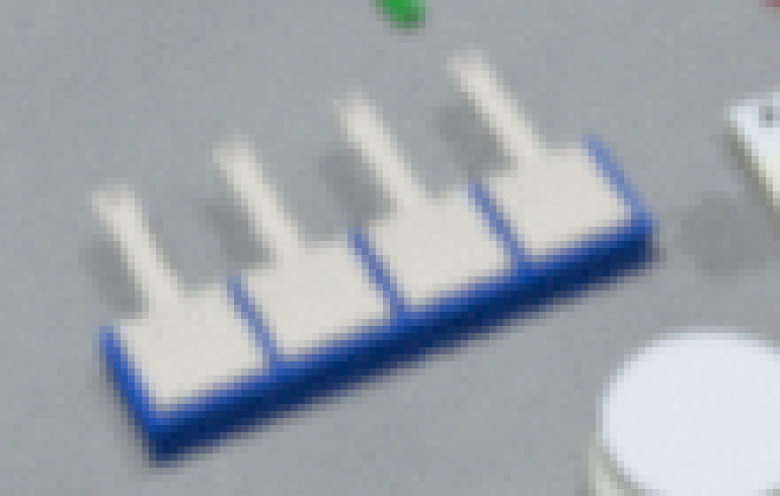

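View pics/crop2.png

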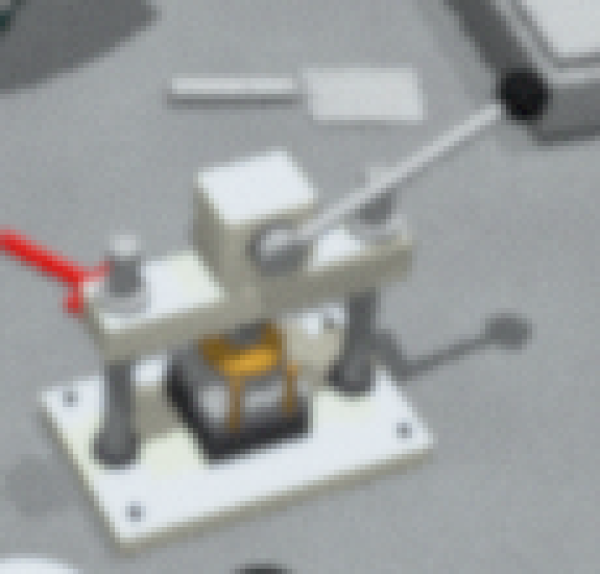

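The crop confirms the four pale aluminium plates, tails toward the robot. Rack centre is about (572,-258), yaw about 4.5°. The press is about (592,54). Next I'll refine with the wrist camera.

```bash
cat >> h.py <<'E'
def Q(yaw): return [0,float(np.cos(yaw/2)),float(np.sin(yaw/2)),0]
E
python3 - <<'E'
from h import *
for tag,p in(('w1',[500,-258,330]),('w2',[420,54,330])):
    bot.move_pose(p,Q(0)); bot.hold(0.3); c=snap('wrist',tag); s=sensors.get_state()
    print(s['t'],s['tool_pos'],c['pose'].round(3).tolist(),c['vfov'],s['joint_pos'].round(2),s['contact_force'])
s=pickle.load(open('w1.pkl','rb'))['pixels'];t=pickle.load(open('w2.pkl','rb'))['pixels']
cv2.imwrite('pics/w12.png',cv2.resize(np.vstack([s,t]),(480,600),interpolation=3))
E
```

```text
2.4 [ 499.92314028 -258.22320319  329.91451373] [[-0.001, 0.966, 0.257, 572.126], [-1.0, -0.001, 0.0, -258.314], [0.0, -0.257, 0.966, 500.046], [0.0, 0.0, 0.0, 1.0]] 60.034373470078265 [-0.52  0.04  1.93 -0.    1.18  1.05] [ 0.97819571  0.34110382 -0.72260078]
3.975 [420.17534898  53.67751228 329.94975514] [[-0.001, 0.966, 0.257, 492.465], [-1.0, -0.001, 0.0, 53.524], [0.0, -0.257, 0.966, 500.075], [0.0, 0.0, 0.0, 1.0]] 60.034373470078265 [ 0.07 -0.23  2.17 -0.    1.2   1.64] [0.38012633 0.0483978  0.53003091]
```

View pics/w12.png

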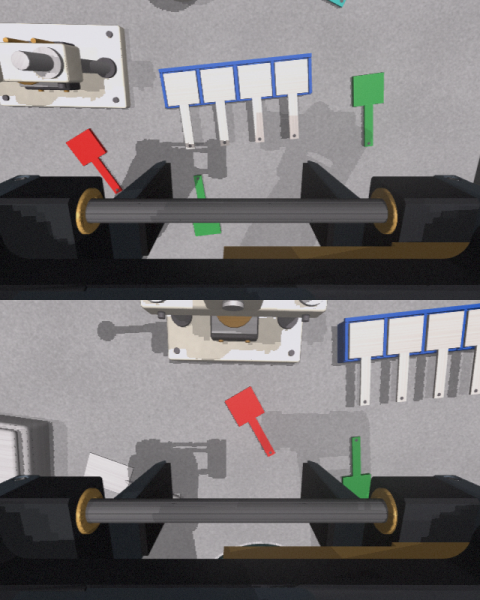

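The wrist views show all four plates in the rack (upper, 165–310, 55–145). They also show the press front, die and brass foot (lower, 210–260, 300–340).

```bash
python3 - <<'E'
from h import *
c=pickle.load(open('w1.pkl','rb'));W=cloud(c);I=c['pixels'].astype(int);b,g,r=[I[...,k] for k in range(3)]
Z=W[...,2]
roi=(abs(W[...,0]-545)<130)&(abs(W[...,1]+258)<150)
bl=(b>r+50)&(b>g+20)&roi&(Z>24)
R=cv2.minAreaRect(W[bl][:,:2].astype(np.float32));print('rack',R)
pl=roi&(Z>32)&(b>110)&(r>110)&~bl
n,L,st,ce=cv2.connectedComponentsWithStats(pl.astype(np.uint8))
for i in range(1,n):
    if st[i,4]<200: continue
    P=W[L==i]; rr=cv2.minAreaRect(P[:,:2].astype(np.float32)); 
    tail=P[P[:,0]<P[:,0].min()+45]; tail=tail[tail[:,0]>tail[:,0].min()+4]
    k=np.polyfit(tail[:,0],tail[:,1],1)
    print('plate',st[i,4],P[:,0].min().round(1),P[:,0].max().round(1),'z',np.percentile(P[:,2],[5,50,95]).round(1),'tail mid',tail.mean(0).round(1),'slope deg',np.degrees(np.arctan(k[0])).round(2),'headrect',[np.round(x,1) for x in cv2.minAreaRect(P[P[:,0]>P[:,0].max()-50][:,:2].astype(np.float32))])
for tag in('w1','w2'):
    c=pickle.load(open(tag+'.pkl','rb'));W=cloud(c);I=c['pixels'].astype(int);Z=W[...,2];lo=I.min(-1)
    nr=(abs(W[...,0]-592)<110)&(abs(W[...,1]-54)<160)
    q=nr&(abs(Z-25)<5)
    P=W[q]; print(tag,'base z',np.median(P[:,2]),'x',np.percentile(P[:,0],[0,.5,99.5,100]).round(1),'y',np.percentile(P[:,1],[0,.5,99.5,100]).round(1),'rect',cv2.minAreaRect(P[:,:2].astype(np.float32)))
    # front edge line
    fe=[];
    for y in range(-45,155,5):
        s=P[abs(P[:,1]-y)<2.5]
        if len(s)>3: fe.append((y,s[:,0].min()))
    fe=np.array(fe); print(' front', np.polyfit(fe[:,0],fe[:,1],1), fe[:,1].std())
    for z0 in(70,):
        q=nr&(abs(Z-z0)<3.5);P=W[q];
        if q.sum()>20: print(' die',q.sum(),np.median(P[:,2]),P.min(0).round(1),P.max(0).round(1))
    q=nr&(Z>110); print(' upper hist',np.histogram(Z[q],bins=np.arange(110,280,6)))
E
```

```text
rack ((567.1061401367188, -258.4102783203125), (68.80960083007812, 261.8207092285156), 5.667478084564209)
plate 2694 465.2 604.6 z [35.8 37.4 38.9] tail mid [ 490.2 -361.6   37.4] slope deg 5.64 headrect [array([ 577.3, -353.1]), array([49.9, 56. ]), np.float64(5.5)]
plate 2614 459.4 597.5 z [36.  37.4 38.8] tail mid [ 484.8 -298.9   37.4] slope deg 5.77 headrect [array([ 570.7, -290.3]), array([50.7, 55.8]), np.float64(5.4)]
plate 2594 452.8 591.4 z [35.9 37.4 38.9] tail mid [ 478.1 -234.9   37.4] slope deg 5.87 headrect [array([ 564.5, -225.4]), array([49.6, 57.4]), np.float64(5.4)]
plate 2617 447.0 585.3 z [35.8 37.4 38.8] tail mid [ 472.4 -171.4   37.4] slope deg 5.26 headrect [array([ 558.1, -161.6]), array([50.1, 57.9]), np.float64(5.7)]
w1 base z 24.188665215702258 x [521.1 522.7 661.5 663.8] y [-60.9 -59.1 164.7 171.6] rect ((592.3377075195312, 55.19961929321289), (230.20994567871094, 139.9513702392578), 88.80532836914062)
 front [2.19089671e-02 5.21930882e+02] 1.3453366275207128
 die 328 69.25908107551405 [558.9 -42.7  66.7] [630.2  91.6  73.5]
 upper hist (array([  43,   15
[... 325 characters left out ...]
266, 272, 278]))
w2 base z 24.30218588433138 x [520.8 522.1 593.4 595.4] y [-58.5 -56.5 170.  171.7] rect ((558.025634765625, 56.71038818359375), (229.6175079345703, 71.68463134765625), 88.84090423583984)
 front [2.07402404e-02 5.21526663e+02] 1.2374542026812703
 die 953 69.3305886281625 [558.7 -36.2  66.5] [585.5 149.   73.4]
 upper hist (array([   0,    0,    0,    0,   92,  311,  340,  530,  399, 1539,  951,
        176,   75,   98,  113,  135,  178,  204,  142,    0,    0,    0,
          0,    0,    0,    0,    0,    0]), array([110, 116, 122, 128, 134, 140, 146, 152, 158, 164, 170, 176, 182,
       188, 194, 200, 206, 212, 218, 224, 230, 236, 242, 248, 254, 260,
       266, 272, 278]))
```

```bash
python3 - <<'E'
from h import *
cx,cy,yw=592.5,56,np.radians(-1.2)
for tag in('w1','w2','scene'):
    c=pickle.load(open(tag+'.pkl','rb'));W=cloud(c);Z=W[...,2]
    X=(W[...,0]-cx)*np.cos(yw)+(W[...,1]-cy)*np.sin(yw);Y=-(W[...,0]-cx)*np.sin(yw)+(W[...,1]-cy)*np.cos(yw)
    q=(abs(X)<20)&(abs(Y)>38)&(abs(Y)<70)&(Z>155)&(Z<185);print(tag,'cross',q.sum(),np.median(Z[q])-86,end=' ')
    q=(abs(X)<20)&(abs(Y)<28)&(Z>225)&(Z<255);print('house',q.sum(),q.sum() and np.median(Z[q])-152, end=' ')
    q=(abs(X)<68)&(abs(Y)<112)&(abs(Z-25)<5);print('base z',np.median(Z[q]))
    q=(abs(X)<38)&(abs(Y)<45)&(abs(Z-70)<5)
    for x0 in (-30,-25,-20,-15):
        s=q&(abs(X-x0)<2.5)
        if s.sum()>10: print('  die row',x0,s.sum(),Y[s].min().round(1),Y[s].max().round(1))
    xs=[X[q&(abs(Y-y0)<3)].min().round(1) for y0 in range(-30,31,10) if (q&(abs(Y-y0)<3)).any()];print('  die front X',xs)
    # crosshead extent
    q=(abs(X)<45)&(abs(Y)<125)&(abs(Z-172)<8); P=np.stack([X[q],Y[q]],-1).astype(np.float32); print('  crosshead rect',cv2.minAreaRect(P))
    q=(X>15)&(X<60)&(Y>120)&(Y<185)&(Z>230); 
    if q.sum()>5: print('  ball',q.sum(),np.median(X[q]),np.median(Y[q]),Z[q].max())
I=pickle.load(open('w2.pkl','rb'))['pixels'];cv2.imwrite('pics/foot.png',cv2.resize(I[0:90,180:450],(800,267),interpolation=2))
E
```

```text
w1 cross 907 84.08408122776137 house 0 0 base z 24.262071441318398
  die row -30 183 -27.6 35.0
  die row -25 41 -26.5 3.0
  die front X [np.float64(-29.4), np.float64(-32.0), np.float64(-32.3), np.float64(-32.4), np.float64(-32.7), np.float64(-32.8), np.float64(-33.0)]
  crosshead rect ((-0.1504497528076172, -66.82302856445312), (46.46380615234375, 84.2682113647461), 0.07851238548755646)
w2 cross 674 84.09753484996193 house 0 0 base z 24.363439259804636
  die row -30 290 -34.3 34.9
  die row -25 258 -34.3 34.8
  die row -20 148 -34.0 34.9
  die row -15 107 -34.9 34.8
  die front X [np.float64(-33.1), np.float64(-33.4), np.float64(-33.2), np.float64(-33.2), np.float64(-33.3), np.float64(-33.2), np.float64(-33.1)]
  crosshead rect ((-19.18671226501465, -0.27605438232421875), (13.210238456726074, 215.737548828125), 1.2335587739944458)
scene cross 144 85.59964672833951 house 146 86.04430825620716 base z 26.068011389740604
  die front X [np.float64(-32.8), np.float64(-32.3), np.float64(-4.5), np.float64(8.4), np.float64(10.4), np.float64(7.9), np.float64(2.1)]
  crosshead rect ((0.931549072265625, -1.72760009765625), (215.01889038085938, 50.29208755493164), 89.24826049804688)
  ball 121 40.31035106811557 148.4693192029678 305.31868028417966
```

View pics/foot.png

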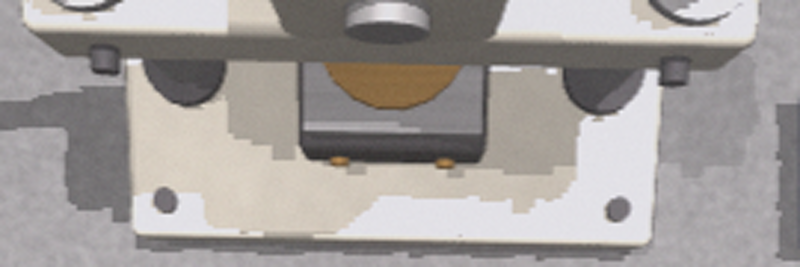

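Press origin is about (592.5, 56), yaw -1.2°. The head is at about z 84.7, so the gap is about 14.5 mm, which points to two plates. The stop pins are on the far side. Picking the nearest plate.

```bash
cat >> h.py <<'E'
YR=np.radians(5.6); YP=np.radians(-1.2); PC=np.array([592.5,56.1])
def pw(X,Y,z):
    c,s=np.cos(YP),np.sin(YP); return [PC[0]+c*X-s*Y,PC[1]+s*X+c*Y,z]
def st(): s=sensors.get_state(); return s['t'],s['tool_pos'].round(1),s['contact_force'].round(1),round(s['gripper_width']*91,1)
def pick(x,y):
    bot.move_pose([x,y,90],Q(YR)); claw.command_gripper(0.42)
    bot.line_to([x,y,31.5],vel=80); print('down',st())
    claw.command_gripper(0.0,45); print('grip',st())
    bot.line_to([x,y,60],vel=60)
def inhand(tag):
    c=snap('wrist',tag);W=cloud(c);s=sensors.get_state();p=s['tool_pos'];q=s['tcp_rot'];yaw=2*np.arctan2(q[2],q[1])
    if yaw>2: yaw-=2*np.pi
    if yaw<-2: yaw+=2*np.pi
    d=W-p; X=d[...,0]*np.cos(yaw)+d[...,1]*np.sin(yaw);Y=-d[...,0]*np.sin(yaw)+d[...,1]*np.cos(yaw);Z=d[...,2]
    q=(X>20)&(X<140)&(abs(Y)<40)&(abs(Z-6.5)<9)
    h=q&(X>68); t=q&(X>22)&(X<55)
    print('yaw',np.degrees(yaw),'head X',np.percentile(X[h],[1,99]),'Y',np.percentile(Y[h],[1,99]),'Z',np.median(Z[h]),'tail Y',np.percentile(Y[t],[2,98]),t.sum(),'Z',np.median(Z[t]))
    k=np.polyfit(X[h|t],Z[h|t],1);print('pitch deg',np.degrees(np.arctan(k[0])))
E
python3 - <<'E'
from h import *
pick(465.5,-171.4)
x,y,_=pw(-160,0,0)
bot.line_to([465.5,-171.4,130],vel=150)
bot.hold(.2);inhand('g1');print(st())
E
```

```text
down (7.0333, array([ 465.7, -171.5,   31.7]), array([-0.3,  0.3, -0.3]), 38.1)
grip (7.5167, array([ 465.6, -171.5,   31.6]), array([-0.3, -0.9,  2.1]), 15.0)
yaw 5.597853067183673 head X [ 68.80499847 115.24959368] Y [-27.30352128  27.31997754] Z 4.916637225883235 tail Y [-7.6764301   7.68700503] 2191 Z 5.252667150804314
pitch deg -0.3551756540893663
(9.0083, array([ 465. , -171.2,  129.1]), array([-0.4,  0.4, -0.1]), 15.3)
```

```bash
cat >> h.py <<'E'
def insert(zin,n,lim):
    bot.move_pose(pw(-160,0,zin+50),Q(YP)); bot.line_to(pw(-160,0,zin),vel=100); print('start',st())
    for X in (-130,-120,-110,-100,-95,-92,-82):
        r=bot.line_to(pw(X,0,zin),vel=60 if X<-115 else 25,force_limit=lim)
        s=st(); print(X,r,s, 'X',round((s[1][0]-PC[0])*np.cos(YP)+(s[1][1]-PC[1])*np.sin(YP),1))
        if r: break
E
python3 - <<'E'
from h import *
insert(73.3,1,7)
E
```

```text
start (10.5833, array([432.6,  59.2,  73.4]), array([-2.8, -0.3,  0.5]), 14.7)
-130 True (10.7917, array([432.5,  59.2,  73. ]), array([-1.1, -1. ,  1. ]), 14.8) X -160.0
```

```bash
cat >> h.py <<'E'
def slide(zin,Xs,lim,vel=25):
    for X in Xs:
        r=bot.line_to(pw(X,0,zin),vel=vel,force_limit=lim)
        s=st(); print(X,r,s, 'X',round((s[1][0]-PC[0])*np.cos(YP)+(s[1][1]-PC[1])*np.sin(YP),1))
        if r: break
E
python3 - <<'E'
from h import *
slide(73.3,(-95,),20,40)
slide(73.3,(-82,),10,15)
E
```

```text
-95 True (11.25, array([432.4,  58.9,  71.1]), array([-2.2,  0.5,  2.4]), 14.4) X -160.1
-82 True (12.2, array([432.4,  58.7,  70.2]), array([-1.7, -0.1,  3.4]), 14.4) X -160.1
```

```bash
python3 - <<'E'
from h import *
inhand('g2');print(st(),sensors.get_state()['joint_pos'].round(3),sensors.get_state()['moment'])
snap('scene','s2')
a=pickle.load(open('g2.pkl','rb'))['pixels'];b=pickle.load(open('s2.pkl','rb'))['pixels']
cv2.imwrite('pics/c2.png',np.vstack([cv2.resize(a,(480,300)),cv2.resize(b[100:250,250:490],(480,300),interpolation=3)]))
E
```

```text
yaw -1.2391577726808498 head X [ 69.34310646 116.26217485] Y [-27.3168478   22.26368719] Z -0.708534225829851 tail Y [-7.77947602  7.77494317] 2144 Z 0.7480959554071376
pitch deg -1.4010121423375215
(12.25, array([432.4,  58.7,  70.2]), array([-1.5, -0.9,  2.3]), 14.5) [8.100e-02 2.270e-01 2.295e+00 1.000e-03 6.390e-01 1.673e+00] [ 0.14169256 -0.25903736  0.08593528]
```

View pics/c2.png

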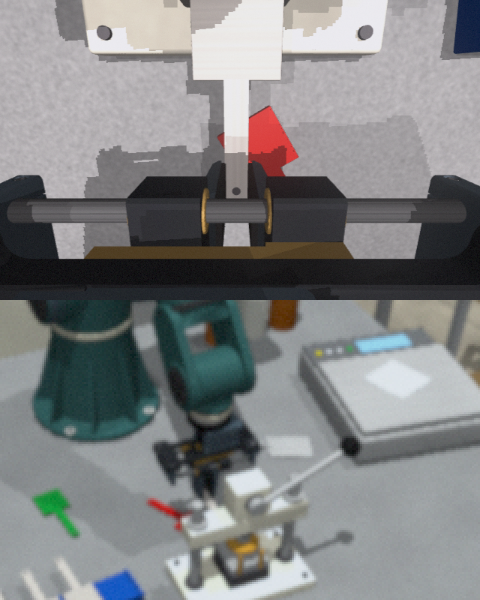

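The plate has slid about 4.5 mm down in the grip, with a 1.4° pitch, so its head is below the die top. I'll back off upward and re-measure before deciding.

```bash
python3 - <<'E'
from h import *
print(sensors.get_state()['gripper_force'])
bot.line_to(pw(-160,0,110),vel=60);print(st());bot.hold(.4);print(st());inhand('g3')
print(sensors.get_state()['gripper_force'])
p=pw(-150,0,110);bot.line_to(p,vel=20);print(p,st());bot.hold(.4);print(st());inhand('g4')
E
```

```text
45.001121442765
(13.1167, array([432.3,  59.4, 109.9]), array([-0.3,  0.2, -1.3]), 14.4)
(13.5167, array([432.5,  59.4, 109.9]), array([-0.1, -0.1, -0.3]), 14.5)
yaw -1.2380918056423376 head X [71.52612529 85.50932473] Y [-27.60654692  -7.79781638] Z -2.1186144503014788 tail Y [-7.55249111  7.57281854] 1659 Z -1.0766933658277509
pitch deg -2.3431432174554305
44.99992121011019
[np.float64(442.5328974787732), np.float64(59.241362982503546), 110] (14.2167, array([437.9,  59. , 108.2]), array([-20.9,   0.8,   3. ]), 14.4)
(14.6167, array([437.9,  59. , 108.3]), array([-20.3,  -0.2,   2.2]), 14.3)
yaw -1.240345269289955 head X [69.21924565 99.05910312] Y [-27.35523918  -2.82015948] Z -1.961565469582979 tail Y [-7.42953934  7.86592206] 1902 Z -0.824934806774607
pitch deg -1.8467554916450841
```

```bash
python3 - <<'E'
from h import *
snap('side','sd');snap('scene','s3')
a=pickle.load(open('g4.pkl','rb'))['pixels'];b=pickle.load(open('sd.pkl','rb'))['pixels'];d=pickle.load(open('s3.pkl','rb'))['pixels']
cv2.imwrite('pics/c3.png',np.vstack([np.hstack([cv2.resize(a,(400,250)),cv2.resize(d[110:250,280:450],(400,250),interpolation=3)]),cv2.resize(b[100:300,160:480],(800,350),interpolation=3)]))
c=pickle.load(open('g4.pkl','rb'));W=cloud(c);p=np.array([437.9,59,108.3])
d=W-p;X=d[...,0];Y=d[...,1]+X*.021;Z=d[...,2]
for x in range(25,150,5):
    q=(abs(X-x)<2.5)&(abs(Y)<30)&(abs(Z)<40);
    if q.sum(): print(x,q.sum(),np.median(Z[q]).round(1),Y[q].min().round(0),Y[q].max().round(0))
E
```

```text
25 295 0.3 -8.0 8.0
30 308 -0.1 -8.0 8.0
35 331 -0.7 -8.0 8.0
40 325 -1.1 -8.0 8.0
45 334 -1.5 -8.0 8.0
50 334 -1.9 -8.0 8.0
55 350 -2.4 -8.0 8.0
60 335 -2.7 -8.0 8.0
65 360 -3.2 -8.0 8.0
70 692 -3.7 -28.0 28.0
75 1257 -4.0 -27.0 28.0
80 1275 -4.4 -28.0 28.0
85 1309 -4.9 -28.0 28.0
90 1334 -5.3 -27.0 28.0
95 1355 -5.7 -28.0 28.0
100 1387 -6.2 -28.0 28.0
105 1394 -6.6 -27.0 28.0
110 1445 -7.0 -28.0 28.0
115 1428 -7.5 -28.0 28.0
120 197 -9.2 -14.0 28.0
```

View pics/c3.png

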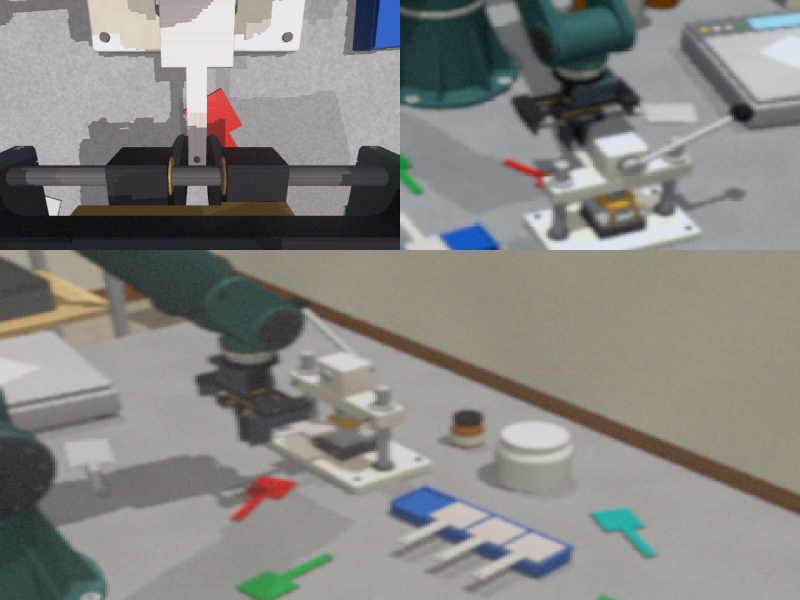

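```bash
python3 - <<'E'
from h import *
s=sensors.get_state();print(s['contact_force'],s['moment'],s['tau'].round(1),s['joint_pos'].round(3))
a=pickle.load(open('w2.pkl','rb'));W=cloud(a)
# what stands near the front of the press above bench, X in[-110,-24]
for tag in('w1','w2','scene','g1','g4','s3','sd'):
    c=pickle.load(open(tag+'.pkl','rb'));W=cloud(c)
    X=W[...,0]-592.5;Y=W[...,1]-56;Z=W[...,2]
    q=(X>-75)&(X<-26)&(abs(Y)<110)&(Z>78)
    print(tag,q.sum(), q.sum() and [ (np.percentile(v[q],[2,50,98])).round(0) for v in (X,Y,Z)])
E
```

```text
[-20.63180792   0.22404863   2.57205148] [0.09453418 3.74914475 0.04739727] [ -1.4 -48.7 -45.9  -0.3  -5.3   0. ] [8.100e-02 1.590e-01 2.273e+00 1.000e-03 7.400e-01 1.672e+00]
w1 124 [array([-31., -27., -26.]), array([-92., -85.,  10.]), array([ 94., 152., 158.])]
w2 594 [array([-32., -29., -26.]), array([-90.,  -0.,  90.]), array([ 95., 210., 221.])]
scene 5 [array([-27., -26., -26.]), array([-102.,  -28.,   -6.]), array([147., 229., 234.])]
g1 0 0
g4 10595 [array([-74., -55., -37.]), array([-26.,   1.,  28.]), array([ 98., 102., 106.])]
s3 3 [array([-28., -28., -27.]), array([-56., -24.,  -0.]), array([ 82., 167., 229.])]
sd 238 [array([-74., -31., -26.]), array([-103.,   -7.,   83.]), array([ 97., 147., 232.])]
```

```bash
python3 - <<'E'
from h import *
from scipy.spatial.transform import Rotation as R
s=sensors.get_state();p=s['tool_pos'];w=s['tcp_rot'];r=R.from_quat([w[1],w[2],w[3],w[0]])
az=s['joint_pos'][0];ax=np.array([-np.sin(az),np.cos(az),0]);d=.05
j0=np.array(solver.ik(p,w))
for D in range(150,500,25):
    piv=p+[0,0,D]; rr=R.from_rotvec(ax*d); q=(rr*r).as_quat(); p2=piv+rr.apply(p-piv)
    j=solver.ik(p2,[q[3],*q[:3]])
    print(D,None if j is None else (np.array(j)-j0).round(4)[1:5])
W=cloud(pickle.load(open('w2.pkl','rb')))
for u,v in((294,53),(330,54)): print(W[v-1:v+2,u-1:u+2].reshape(-1,3).round(0).tolist()[:5])
c=pickle.load(open('g4.pkl','rb'))['pixels'];cv2.imwrite('pics/g4c.png',cv2.resize(c[0:120,180:460],(800,343),interpolation=2))
E
```

```text
150 [ 0.01   -0.011  -0.0001  0.051 ]
175 [ 0.0081 -0.0087 -0.0001  0.0506]
200 [ 0.0062 -0.0063 -0.0001  0.0502]
225 [ 0.0042 -0.004  -0.0001  0.0498]
250 [ 0.0023 -0.0016 -0.0001  0.0494]
275 [ 0.0003  0.0007 -0.0001  0.049 ]
300 [-0.0016  0.0031 -0.0001  0.0486]
325 [-0.0036  0.0054 -0.0001  0.0482]
350 [-0.0056  0.0077 -0.0001  0.0478]
375 [-0.0075  0.0101 -0.0001  0.0475]
400 [-0.0095  0.0124 -0.0001  0.0471]
425 [-0.0115  0.0147 -0.0001  0.0467]
450 [-0.0135  0.0171 -0.0001  0.0464]
475 [-0.0154  0.0194 -0.0001  0.046 ]
[[555.0, 80.0, 45.0], [555.0, 79.0, 44.0], [555.0, 78.0, 46.0], [553.0, 80.0, 46.0], [554.0, 79.0, 45.0]]
[[554.0, 36.0, 41.0], [554.0, 35.0, 41.0], [554.0, 34.0, 42.0], [552.0, 36.0, 44.0], [552.0, 35.0, 46.0]]
```

View pics/g4c.png

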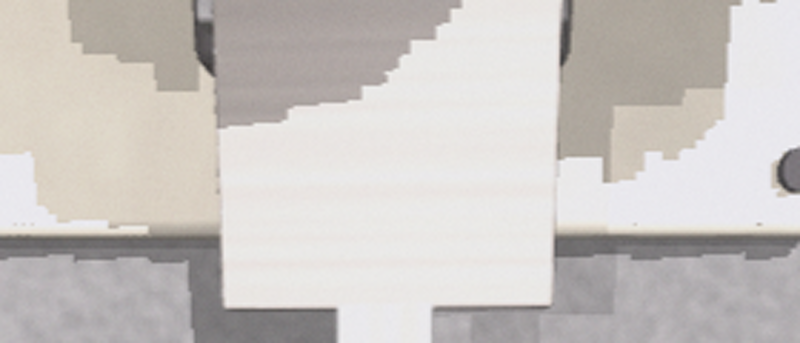

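```bash
cat >> h.py <<'E'
def prof(tag,p,yaw):
    W=cloud(pickle.load(open(tag+'.pkl','rb')));d=W-np.array(p)
    X=d[...,0]*np.cos(yaw)+d[...,1]*np.sin(yaw);Y=-d[...,0]*np.sin(yaw)+d[...,1]*np.cos(yaw);Z=d[...,2]
    q=(abs(Y)<32)&(abs(Z)<25)&(X>15)&(X<140)
    w=[(x,Y[q&(abs(X-x)<.75)]) for x in np.arange(50,85,1.)]
    ne=next((x for x,y in w if len(y) and np.ptp(np.percentile(y,[3,97]))>30),None)
    k=np.polyfit(X[q],Z[q],1);print(tag,'near edge',ne,'pitch',np.degrees(np.arctan(k[0])).round(2),'Z at 30',np.polyval(k,30).round(2),'Xmax',X[q].max().round(1))
E
python3 - <<'E'
from h import *
prof('g1',[465,-171.2,129.1],YR);prof('g2',[432.4,58.7,70.2],YP);prof('g3',[432.5,59.4,109.9],YP);prof('g4',[437.9,59,108.3],YP)
E
```

```text
g1 near edge 62.0 pitch -1.89 Z at 30 6.95 Xmax 116.0
g2 near edge 71.0 pitch -4.61 Z at 30 3.69 Xmax 122.2
g3 near edge 70.0 pitch -8.01 Z at 30 2.11 Xmax 119.4
g4 near edge 70.0 pitch -7.32 Z at 30 2.51 Xmax 118.7
```

The plate measured correctly at 62 mm near-edge after the pick, but 70 mm on arrival. So it clipped the crosshead end during the joint-space swing and slid and pitched in the grip. I'll set it back in its bay to level it, regrip, and carry it along straight lines closer to the robot.

```bash
cat >> h.py <<'E'
def regrip(x,y):
    claw.command_gripper(0.42); bot.line_to([x,y,31.5],vel=60); claw.command_gripper(0.0,55); print('grip',st())
    bot.line_to([x,y,60],vel=60); bot.line_to([x,y,125],vel=120)
def carry(z):
    y0=sensors.get_state()['tool_pos'][1]
    bot.line_to([436,y0,125],vel=120)
    bot.line_to(pw(-160,0,125),vel=120,frame=Q(YP)); bot.line_to(pw(-160,0,z),vel=80); print('carried',st())
E
python3 - <<'E'
from h import *
bot.line_to(pw(-162,0,120),vel=60)
bot.line_to([436,-171,120],vel=150,frame=Q(YR))
x,y=465.5-7.96,-171.4-.78
bot.line_to([x,y,120],vel=80);bot.line_to([x,y,55],vel=80)
claw.command_gripper(0.0,6)
print(bot.line_to([x,y,34],vel=25,force_limit=12),st())
claw.command_gripper(0.42);bot.hold(.2)
bot.line_to([x,y,150],vel=150);bot.line_to([430,-173,250],vel=200)
bot.hold(.2);c=snap('wrist','r1');p=sensors.get_state();print(st())
W=cloud(c);Z=W[...,2]
q=(abs(W[...,0]-520)<120)&(W[...,1]>-202)&(W[...,1]<-125)&(Z>25)&(Z<70)&(c['pixels'][...,2]>90)
P=W[q];print(np.percentile(P,[0.5,50,99.5],axis=0).round(1))
X=(P[:,0]-465.5)*np.cos(YR)+(P[:,1]+171.4)*np.sin(YR);Y=-(P[:,0]-465.5)*np.sin(YR)+(P[:,1]+171.4)*np.cos(YR)
for x in list(range(-30,55,12))+list(range(56,72,2))+list(range(80,126,10)):
    s=abs(X-x)<1
    if s.sum()>2: print(x,s.sum(),np.percentile(Y[s],[3,97]).round(1),np.median(P[s,2]).round(1))
E
```

```text
False (19.45, array([ 457.6, -172.2,   34.1]), array([-0.7,  0.8,  0.3]), 15.8)
(22.0333, array([ 429.7, -172.8,  248.9]), array([0.8, 0.1, 0.1]), 38.2)
[[ 449.1 -201.7   28.9]
 [ 549.1 -167.8   37.3]
 [ 593.4 -131.3   39.4]]
-18 14 [-7.   6.5] 37.8
-6 27 [-8.4  6.9] 37.6
6 27 [-8.4  6.9] 37.3
18 30 [-8.3  6.8] 37.4
30 30 [-8.2  6.8] 37.6
42 30 [-8.1  6.7] 37.5
54 30 [-8.   6.7] 37.4
56 30 [-8.   6.7] 37.3
58 31 [-8.   6.8] 37.3
60 34 [-15.7   7.8] 37.6
62 72 [-26.8  25.5] 36.2
64 112 [-27.8  26.5] 37.3
66 111 [-33.6  26.5] 37.5
68 116 [-34.8  27.3] 37.2
70 116 [-34.8  26.4] 37.2
80 117 [-36.7  25.8] 37.3
90 151 [-37.4  26.6] 37.3
100 130 [-38.3  27.2] 37.2
110 129 [-39.1  26.7] 37.2
120 7 [-35.1  25.1] 29.8
```

```bash
python3 - <<'E'
from h import *
x,y=465.5,-172.1
bot.line_to([x,y,70],vel=200); regrip(x,y)
carry(90);bot.hold(.2)
inhand('g5');s=st();prof('g5',s[1],YP)
E
```

```text
grip (24.6, array([ 465.6, -172.2,   31.6]), array([0.2, 0.9, 0.5]), 14.8)
carried (28.975, array([432.6,  59.4,  90. ]), array([-0.2,  0.3, -0.9]), 15.0)
yaw -1.2007361831360772 head X [ 68.47750915 115.3278402 ] Y [-27.31073891  27.32090582] Z 5.408550904255804 tail Y [-7.70975709  7.63771449] 2192 Z 5.643638398436835
pitch deg -0.23390361011608904
g5 near edge 63.0 pitch -1.74 Z at 30 7.26 Xmax 116.0
```

```bash
python3 - <<'E'
from h import *
bot.line_to(pw(-160,0,73.3),vel=60)
slide(73.3,(-96,),12,45)
slide(73.3,(-82,),6,20)
E
```

```text
-96 False (31.225, array([496.3,  58.1,  73.3]), array([-0.6,  0.1, -1. ]), 14.7) X -96.2
-82 True (31.675, array([502.9,  57.9,  72.8]), array([ 1.2,  0.9, -0.7]), 14.8) X -89.6
```

```bash
cat >> h.py <<'E'
def release(zl):
    s=sensors.get_state()['tool_pos']; 
    print('low',bot.line_to([s[0],s[1],zl],vel=10,force_limit=4),st())
    claw.command_gripper(0.3); s=sensors.get_state()['tool_pos']
    bot.line_to([s[0],s[1],zl+60],vel=120)
def look(tag,zt):
    c=snap('wrist',tag);W=cloud(c)
    X=(W[...,0]-PC[0])*np.cos(YP)+(W[...,1]-PC[1])*np.sin(YP);Y=-(W[...,0]-PC[0])*np.sin(YP)+(W[...,1]-PC[1])*np.cos(YP);Z=W[...,2]
    q=(abs(Z-zt)<5)&(X>-115)&(X<-24)&(abs(Y)<34)
    for x in (-106,-95,-80,-65,-45,-30,-28,-26.5,-25,):
        r=q&(abs(X-x)<1)
        if r.sum()>4: print(' ',x,r.sum(),np.percentile(Y[r],[3,97]).round(1),np.median(Z[r]).round(1))
E
python3 - <<'E'
from h import *
release(71.6)
s=sensors.get_state()['tool_pos']
bot.line_to([436,60,140],vel=200); bot.hold(.15); look('p1',78)
print(st())
E
```

```text
low False (31.95, array([503. ,  57.9,  71.6]), array([0.1, 0.3, 1.3]), 15.3)
  -106 72 [-7.9  7.2] 77.2
  -95 75 [-7.7  7.1] 77.4
  -80 71 [-7.7  7. ] 77.4
  -65 77 [-8.   7.4] 77.3
  -45 86 [-8.   7.1] 77.2
  -30 96 [-7.3  7.3] 77.2
  -28 92 [-7.9  6.9] 77.3
  -26.5 350 [-26.   25.7] 76.9
  -25 315 [-26.6  26. ] 77.3
(33.6917, array([436.7,  60. , 139.8]), array([-0.2,  0.3,  0.2]), 27.7)
```

```bash
python3 - <<'E'
from h import *
x,y=471.4,-235.5
bot.line_to([436,-120,140],vel=300,frame=Q(YR)); bot.line_to([x,y,75],vel=250); regrip(x,y)
carry(98);bot.hold(.2)
inhand('g6');s=st();prof('g6',s[1],YP)
bot.line_to(pw(-160,0,80.5),vel=60)
slide(80.5,(-145,-135,-125,-115,-105,-97),25,35)
E
```

```text
grip (36.9, array([ 471.5, -235.6,   31.6]), array([ 0.9, -0.7,  0.9]), 15.3)
carried (41.75, array([432.4,  59.4,  97.8]), array([ 1.5, -0.1, -1.1]), 15.1)
yaw -1.2028022470801327 head X [ 68.47724627 115.3138007 ] Y [-27.25092728  27.35495735] Z 5.376156279596771 tail Y [-7.68955799  7.63923131] 2197 Z 5.614988592987473
pitch deg -0.2731765596441205
g6 near edge 63.0 pitch -1.73 Z at 30 7.19 Xmax 116.1
-145 False (43.0167, array([447.5,  59.1,  80.5]), array([-0.9, -0.4, -0.1]), 15.0) X -145.0
-135 False (43.45, array([458. ,  58.9,  80.6]), array([ 0.8, -0.2, -1.3]), 14.8) X -134.5
-125 False (43.8833, array([467.3,  58.7,  80.4]), array([-1.7,  0.7, -0.7]), 15.1) X -125.2
-115 False (44.3167, array([477.7,  58.5,  80.5]), array([-1.6, -1.4, -1.6]), 15.0) X -114.8
-105 False (44.75, array([487.9,  58.3,  80.6]), array([ 0.9,  0.3, -2.3]), 15.0) X -104.6
-97 False (45.125, array([495.9,  58.1,  80.6]), array([ 0. , -0.6, -3.7]), 14.8) X -96.6
```

```bash
python3 - <<'E'
from h import *
slide(80.5,(-82,),6,20)
s=sensors.get_state()
release(79.6)
bot.line_to([436,60,150],vel=200); bot.hold(.15); look('p2',86); print(st())
for tag,z0 in(('p1',0),('p2',0)):
    W=cloud(pickle.load(open(tag+'.pkl','rb')));I=pickle.load(open(tag+'.pkl','rb'))['pixels'].astype(int)
    X=W[...,0]-PC[0];Y=W[...,1]-PC[1];Z=W[...,2]
    q=(I[...,2]>I[...,0]+40)&(abs(X)<35)&(abs(Y)<32)&(Z>80)
    print(tag,q.sum(),[np.percentile(v[q],[3,50,97]).round(1) for v in(X,Y,Z)] if q.sum() else '')
c=pickle.load(open('p2.pkl','rb'))['pixels'];cv2.imwrite('pics/p2c.png',cv2.resize(c[0:200,200:440],(720,600),interpolation=2))
E
```

```text
-82 True (45.625, array([503.3,  57.9,  79.9]), array([ 1.5,  0.2, -2. ]), 14.8) X -89.2
low True (45.8333, array([503.2,  57.9,  79.6]), array([ 1. , -0.2,  4.8]), 15.0)
  -106 72 [-8.   7.4] 85.3
  -95 72 [-7.9  7.2] 85.3
  -80 72 [-7.7  7.1] 85.3
  -65 76 [-7.5  7.5] 85.4
  -45 85 [-7.8  7.2] 85.4
  -30 95 [-7.5  7.3] 85.3
  -28 98 [-7.9  7.3] 85.6
  -26.5 280 [-26.2  26.1] 84.8
  -25 229 [-27.2  26.2] 85.3
(47.575, array([436.6,  60. , 149.8]), array([-0.4, -0.3,  0.2]), 27.0)
p1 54 [array([-28.8, -28.1, -27.4]), array([-5.6,  1.2,  8.1]), array([95.5, 97.4, 99. ])]
p2 185 [array([-28.7, -27.2, -26. ]), array([-8.8,  1.2, 10.9]), array([ 97.9,  99.3, 100.5])]
```

View pics/p2c.png

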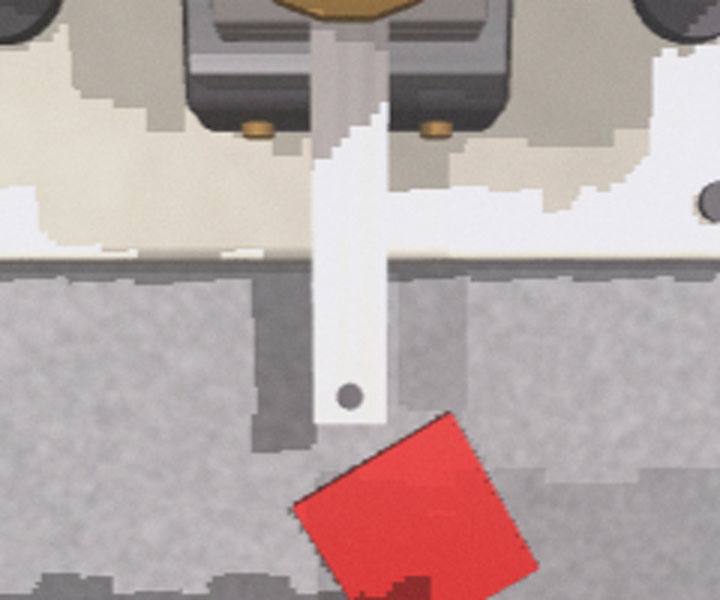

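The two-plate stack is square and centred, with its near edge at -26.5. The foot rose about 1.9 mm and pressed down with about 4 N, so it is snug. Now the lever.

```bash
python3 - <<'E'
from h import *
H=84.7
def top(a,dz=0): return pw(36,175*np.cos(.5-a),H+125+175*np.sin(.5-a)+17+dz)
bot.line_to([440,100,345],vel=250); claw.command_gripper(0.0,20)
bot.line_to(top(0,25),vel=200,frame=Q(YP)); print(st())
for a in (0.15,.3,.45,.57): 
    r=bot.line_to(top(a),vel=70,force_limit=25);print(a,r,st())
r=bot.line_to(top(.6,-8),vel=25,force_limit=15);print(r,st())
bot.hold(.2);print(st())
p=top(.6,60);bot.line_to(p,vel=120); bot.line_to([480,230,380],vel=250);bot.hold(.2);print(st())
c=snap('scene','end');snap('wrist','endw')
b=c['pixels'];cv2.imwrite('pics/end.png',cv2.resize(b[150:300,230:450],(792,540),interpolation=3))
W=cloud(c);X=W[...,0]-PC[0];Y=W[...,1]-PC[1];Z=W[...,2]
q=(X>15)&(X<65)&(Y>155)&(Y<200)&(Z>150)&(Z<320)&(b.max(-1)<70);print('ball',q.sum(),np.percentile(Z[q],[50,98]) if q.sum() else '', top(.6))
E
```

```text
(50.3417, array([631.2, 208.6, 335.7]), array([-0.5, -0.1, -0.4]), 0.7)
0.15 False (51.2083, array([632. , 219.6, 286.8]), array([-0.2, -0.6,  0.6]), 0.2)
0.3 False (51.7333, array([631.8, 226.7, 260.9]), array([ 0.3, -0.5, -0. ]), 0.4)
0.45 False (52.2583, array([631.9, 230. , 234.9]), array([ 0.9,  0.2, -0.3]), 0.3)
0.57 False (52.7083, array([631.8, 229.7, 213.9]), array([0.9, 1.1, 0.1]), 0.2)
True (53.075, array([632.6, 229.9, 209.2]), array([-3.9, -0.2,  8.8]), 0.7)
(53.275, array([632.6, 229.9, 209.1]), array([-2.4, -0.6,  9.9]), 0.6)
(55.0333, array([480.4, 229.8, 378.9]), array([-0.7,  0.1, -0.2]), 0.1)
ball 50 [202.60021445 211.64287861] [np.float64(632.1387187327092), np.float64(229.43361315804614), np.float64(209.22915208680507)]
```

View pics/end.png

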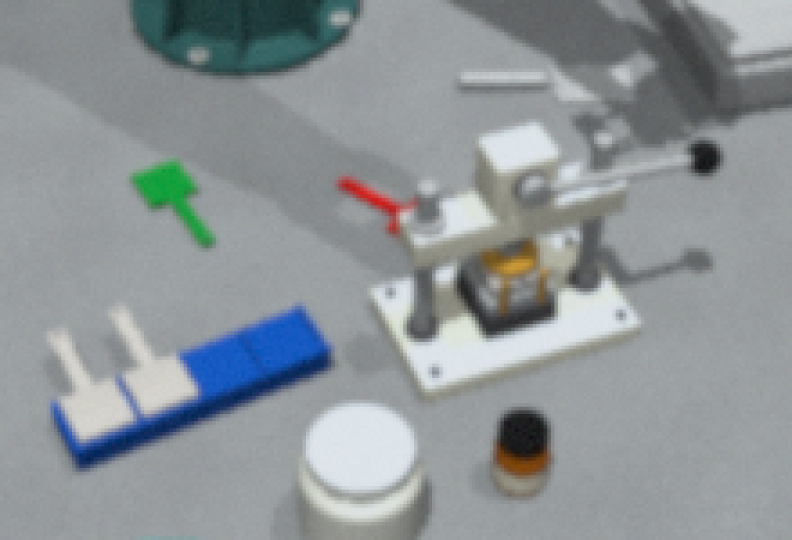

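The picture shows two spare plates in the rack, the stack under the foot, and the ball low at (705,157). I'll press once more, firmly, to make sure the lever is on its stop.

```bash
python3 - <<'E'
from h import *
x,y=632.1,229.4
bot.line_to([x,y,270],vel=250);bot.line_to([x,y,214],vel=100)
print(bot.line_to([x,y,200],vel=20,force_limit=25),st())
bot.line_to([x,y,270],vel=120);bot.line_to([480,230,380],vel=250);print(st())
hand_in()
E
```

```text
True (57.1833, array([632.6, 229.5, 209.1]), array([-5.1, -2. , 10.8]), 0.9)
(58.75, array([480.3, 229.9, 379. ]), array([-0. ,  0.6, -1.1]), 0.5)
the job is handed in; nothing more can be done
```

The job is handed in at 58.8 s: two plates went in before the foot sat snug, two spares are still in the rack, and the lever is down on its stop. On its first trip the first plate slipped in the grip, probably clipping the crosshead, so I set it back in its bay, regripped it and placed it.

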